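# Swing the leaded-glass panel in past the post

## Robot

A 7-joint arm with a two-finger parallel gripper is mounted at the origin on the work surface. World frame = base frame: x ahead of the robot, y to its left, z up, the work surface at z = 0. Lengths are in m, angles in rad, forces in N, time in s.
With the tool pointing down it reaches from about 0.4 to 0.9 m from the base axis. Payload 5.5 kg.
Tool frame: the origin (TCP) lies midway between the tips of the shut fingers; the grasp point (between the pads) lies behind it (arm.tcp_to_grasp is the x of the grasp point in the tool frame, in m); x points along the fingers, y is the direction in which the jaws open and shut, and the axes are right-handed (so a half turn about x gives the same grasp; the last joint's range is limited). The gripper opens to 92 mm and grips with 3 to 60 N. Pads are 19 mm wide; open, the fingers measure 130 mm over their backs; the gripper's body (75 mm by 190 mm) begins 47 mm behind the grasp point.
Start: joints at [-0.95, 0.501, -0.427, 1.55, 0.221, 1.138, -0.21], TCP at [0.228, 0.609, 0.227] pointing down, gripper open.
Joint ranges: [-2.88, 2.88], [-0.31, 2.03], [-1.54, 1.56], [0.2, 2.42], [-1.41, 4.55], [0.19, 2.02], [-2.57, 2.57]. Speed limits (rad/s): [2.57, 2.57, 3.14, 3.14, 3.14, 3.14, 3.14].

## Interface

Orientations are given as a unit quaternion [x, y, z, w].
In Python, from cell import arm gives the robot as it stands.
- The arm moves only by the tool servo_tool, never from a script. Its argument "series" is a list of rows, each a list of 5 numbers: the shift along the tool's x, y, z in mm, then the turn about the tool's x in degrees, then the finger opening in mm, from 0 to 91.8. A call has 1 to 10 rows; each row is the pose to reach, as a shift and turn from the pose commanded when the call began, along the tool's axes at that moment; what a row does not reach only later rows make up. A row lasts 1/10 s, in which the tool goes at most 50 mm and 8.59 degrees, less where a joint would pass 70% of its speed; a pose out of reach is approached as far as the arm can. A call with a gripper value outside its range is refused whole. The fingers move at their own pace and stop on an object; "squeeze" is the grip in N (left out, the last holds). Time passes only in rows, so rows that repeat a pose let the fingers close. It gives the time, the measured TCP pose, the force and the opening at its end, in the units of the state.
- arm.observe(): the state, without advancing time (a new reading comes with each control period).
- arm.capture(name): name is "side" or "top" or "wrist"; returns the picture (480x640x3 uint8, blue, green, red); there is no depth.
- arm.get_calibration(name): a dict with "K" (3x3 intrinsics, pixels), "R" (3x3) and "t" (3): a world point X has camera coordinates R X + t; the wrist camera has in their place "tool_from_camera" (4x4, takes a point from camera to tool coordinates, whose origin is the TCP and whose axes are the tool frame's). Camera axes: x right, y down, z forward; pixel columns grow to the right and rows downward; lengths in m; the calibration is good to about 2 mm. The wrist camera is an equidistant fisheye: a pixel r from the principal point sees the ray r / f radians off the axis. A picture is of the moment at which its call begins: read the wrist's pose just before it. get_calibration takes no time and is no camera call.
- arm.sign_off(): hands the job in, once; it reports no verdict.
The state is a dict: "time": time; "joint_pos": joint angles; "qd": joint speeds; "tau": joint torques, N m; "ee_pos": TCP position; "orientation": TCP orientation; "contact_force": force on the tool from outside, world axes, zero at the start; "ft_torque": the same for the moment, N m; "grip_width": opening from 0.0 (shut) to 1.0 (fully open).
Only numpy, scipy, OpenCV 4.12 (cv2) and the standard library are available. Lean on these libraries where they do the work, as an engineer would, in place of code of your own. Each camera call takes 0.05 s, during which the arm holds its last target.

## Task

Push the narrow leaded-glass panel into the empty bay on the near, open-fronted side of the stock rack: angle one end in behind the steel post first, then push the other end round until the panel lies home along the back rail, between the two end cheeks. The old glass is loose, so keep the panel flat on the bench and only push it, with the fingertips or the outside of the fingers; do not grip, lift or tip it, or ram it hard. Leave everything else standing where it is.

Things in the scene. Friction and masses are not known exactly. Their poses are not given: they have to be found in the camera images.
- panel: Loose narrow cabinet-door panel: dark wood frame with amber and green leaded glass, 52 (its x) x 280 (its y, the long way) x 20 mm high, about 0.3 to 0.6 kg, lying flat on the bench on the robot's side of the bay. Origin: middle of its underside. It is the same either way round. 1.5 to 5 N pushes it; it stays where it is left.
- panel_end_a (a point): Middle of the panel's +y end face, 10 mm above its underside, 140 mm from its middle.
- panel_end_b (a point): Middle of the panel's -y end face, 10 mm above its underside, 140 mm from its middle.
- rack: Wooden stock rack, fixed. Origin: on the bench, middle of the front face of the front bay's back rail; +x points away from the robot, +y along the rail. The empty front bay lies at -x: back rail (x 0 to 22 mm, 40 mm high), end cheeks (see cheek_a, cheek_b), no floor plate or cover, so the panel slides on the bench. The bay behind the rail (x 22 to 150 mm) is full of mouldings and tubes.
- cheek_a (a point): Foot of the inner face of the bay's +y end cheek, at its front edge (rack x = -52, y = +154 mm). The cheek is 24 mm thick (outward), 40 mm high, and runs from here back past the rail.
- cheek_b (a point): The same on the -y end cheek (rack x = -52, y = -154 mm): 308 mm are clear between the cheeks.
- post: Fixed steel post, 25 mm in diameter, 70 mm high, in front of the bay. Origin: its axis at the bench; axes parallel to the rack's. It stands at rack x = -96.5 mm, so 84 mm is clear between post and back rail, and 85 to 105 mm to one side of the bay's middle, left or right (sign of its rack y).
- empty_hole: Empty bench hole with a flush metal collar, the spare place for the post on the other side of the bay's middle. Flat, no obstacle. Origin at its centre. The panel starts with its middle about 80 to 105 mm in front of this hole.
- candlestick: Bystander: brass candlestick, base 80 mm across, 155 mm tall, standing just outside the bay's +y end (its middle about 85 mm from the outside of that cheek); origin under its base.
- jar: Bystander: glass screw-top jar, 60 mm across, 85 mm tall, standing just outside the bay's -y end (its middle about 75 mm from the outside of that cheek); origin under its base.
- shade: Bystander: white opal lamp shade standing mouth up, 150 mm across the mouth, 90 mm tall; origin under its base.
- screwdriver: Bystander: screwdriver lying on the bench; origin below its middle.
- brush: Bystander: brush lying on the bench; origin below its middle.
- polish: Bystander: metal can, 56 mm across, 120 mm tall; origin under its base.
- finial: Bystander: small brass lamp finial, 36 mm across, 58 mm tall; origin under its base.
Not all that is in view belongs to the job. What is shaped like the post but green or red is not meant.

How it is judged:
By the outcome, as a careful person would: the job done as asked, in the order asked, and still so for the second after the job is handed in, with the robot touching nothing.
It also fails if it takes over 72 s, if anything falls off the work surface, if the arm or the gripper's body presses on something with over 40 N, if the wrist force passes 120 N, or if a joint passes its speed limit or range.

## Working session

There is one attempt and no reset: what is moved stays moved. The work goes in short steps, Python scripts to look and compute and a tool call to move; the robot and the scene stay as the last step left them, time stands still between calls to the robot, and variables do not carry over. Pictures are saved under pics/ and viewed, and the job is handed in when it is done.

Besides the shell and the picture viewer there is one more tool, called after "Call:" as name([rows], argument=value, ...), one row to a line, values as JSON. servo_tool: Moves the arm, as the interface text tells. Its arguments: {"type":"object","properties":{"series":{"type":"array","items":{"type":"array","items":{"type":"number"}}},"squeeze":{"type":"number"}},"required":["series"]}

```bash
ls; mkdir -p pics; python3 - <<'E'
from cell import arm
import cv2
print(arm.observe())
for n in ("top","side"):
    cv2.imwrite(f"pics/{n}0.png",arm.capture(n)); print(n,arm.get_calibration(n))
print(arm.get_calibration("wrist"), arm.tcp_to_grasp)
E
```

```text
pics
{'time': 0.0, 'joint_pos': array([-0.94976484,  0.50185809, -0.42678066,  1.55145049,  0.22082144,
        1.1382887 , -0.21031403]), 'qd': array([ 0.00107921, -0.00170867,  0.00077276, -0.00123925, -0.0013304 ,
       -0.00030553, -0.00156517]), 'tau': array([ 7.86733672e-04, -5.66586542e+01, -5.81607029e+00, -2.79112065e+01,
       -6.87741442e-02,  3.10015865e-02,  1.81249802e-04]), 'ee_pos': array([0.22746653, 0.60815361, 0.2256708 ]), 'orientation': array([ 0.12515117,  0.69596031, -0.12649771,  0.69568294]), 'contact_force': array([ 0.81247576, -0.2575595 ,  1.17488567]), 'ft_torque': array([0.00835728, 0.0025864 , 0.01804311]), 'grip_width': 1.0012914127989982}
top {'K': array([[497.85468241,   0.        , 321.11812733],
       [  0.        , 497.85468241, 244.56870132],
       [  0.        ,   0.        ,   1.        ]]), 'R': array([[-0.02394446, -0.99961061, -0.01432827],
       [-0.98591254,  0.02598473, -0.16523095],
       [ 0.16553893,  0.01017006, -0.98615082]]), 't': array([0.0058642 , 0.50251529, 1.19496593])}
side {'K': array([[580.3885973 ,   0.        , 329.15681341],
       [  0.        , 580.3885973 , 238.48323412],
       [  0.        ,   0.        ,   1.        ]]), 'R': array([[ 0.91696455, -0.39860313,  0.01707514],
       [-0.23960688, -0.58441318, -0.775274  ],
       [ 0.31900558,  0.70680746, -0.63139422]]), 't': array([-0.47847049,  0.13572208,  1.5443387 ])}
{'K': array([[371.64829954,   0.        , 312.67922292],
       [  0.        , 371.64829954, 244.7219484 ],
       [  0.        ,   0.        ,   1.        ]]), 'tool_from_camera': array([[-4.38680903e-04, -2.46117903e-01,  9.69239798e-01,
        -1.57247913e-01],
       [ 9.99999747e-01,  4.34131345e-04,  5.62841404e-04,
        -8.05143980e-04],
       [-5.59302724e-04,  9.69239800e-01,  2.46117651e-01,
        -6.51583828e-02],
       [ 0.00000000e+00,  0.00000000e+00,  0.00000000e+00,
         1.00000000e+00]])} -0.0188
```

View pics/top0.png

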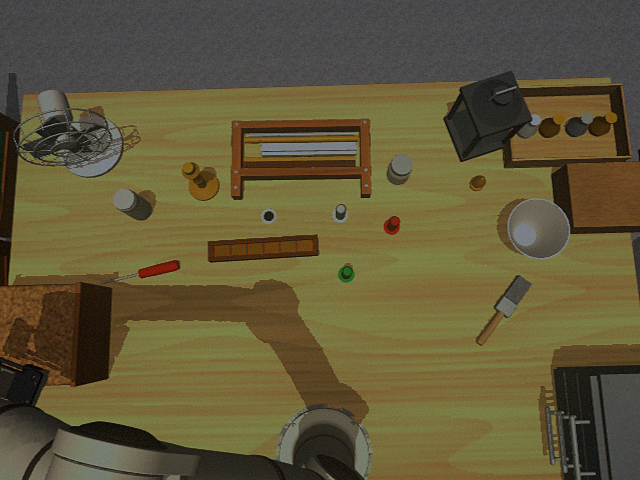

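View pics/side0.png

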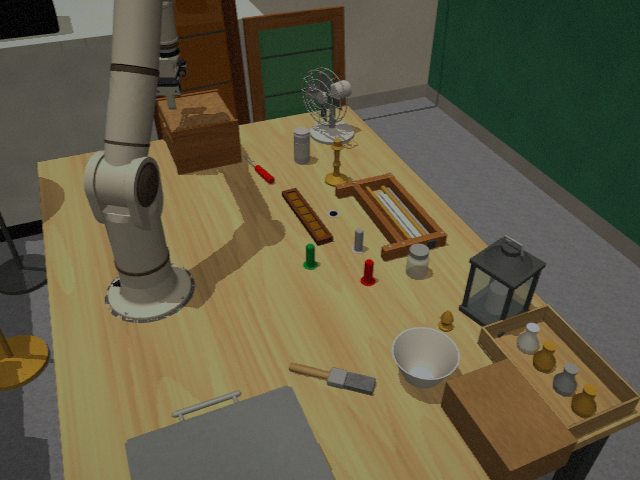

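The top view shows the rack at (232–370, 120–198), with the panel at (208–319, 236–262). The steel post is at (340,213) and the hole at (268,215). The red and green decoys are at (392,225) and (346,272). I'll zoom in to measure.

```bash
python3 - <<'E'
import cv2
im=cv2.imread("pics/top0.png")[105:285,195:415]
im=cv2.convertScaleAbs(im,alpha=1.6,beta=10)
im=cv2.resize(im,None,fx=3.6,fy=3.3,interpolation=cv2.INTER_CUBIC)
cv2.imwrite("pics/top0z.png",im);print(im.shape)
im=cv2.imread("pics/side0.png")[150:280,270:460]
im=cv2.convertScaleAbs(im,alpha=1.4,beta=10)
im=cv2.resize(im,None,fx=4,fy=4,interpolation=cv2.INTER_CUBIC)
cv2.imwrite("pics/side0z.png",im)
E
```

```text
(594, 792, 3)
```

View pics/top0z.png

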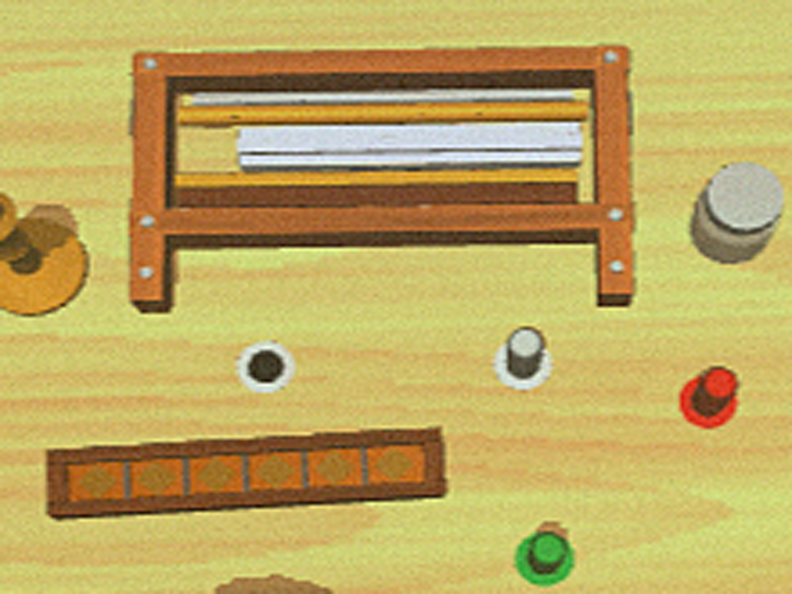

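View pics/side0z.png

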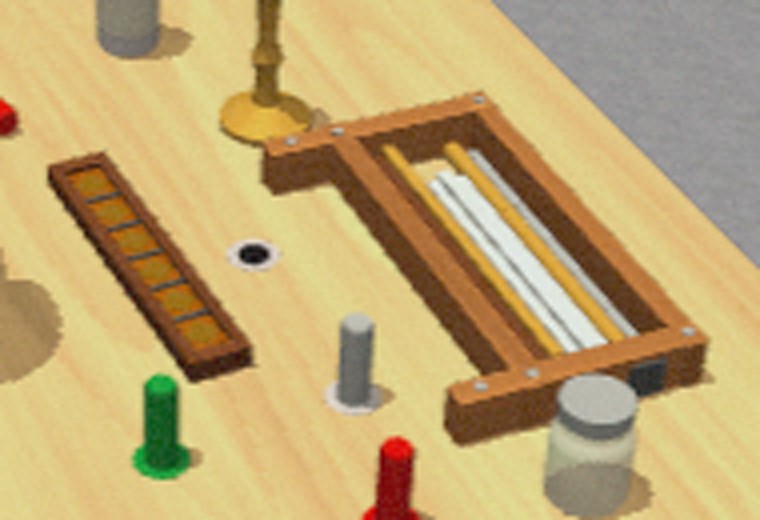

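```bash
cat > h.py <<'E'
import numpy as np, cv2
from cell import arm
def ray(name,uv,z):
    c=arm.get_calibration(name); K,R,t=c["K"],c["R"],c["t"]
    d=R.T@np.linalg.solve(K,[uv[0],uv[1],1.]); o=-R.T@t
    s=(z-o[2])/d[2]; return (o+s*d)
def proj(name,X):
    c=arm.get_calibration(name); p=c["K"]@(c["R"]@np.asarray(X,float)+c["t"]); return p[:2]/p[2]
def zt(u,v): return ((u+.5)/3.6-.5+195,(v+.5)/3.3-.5+105)
def zs(u,v): return ((u+.5)/4-.5+270,(v+.5)/4-.5+150)
def fit(loc,w):
    loc=np.array(loc);w=np.array(w)[:,:2]
    lc,wc=loc.mean(0),w.mean(0);A=loc-lc;B=w-wc
    th=np.arctan2((A[:,0]*B[:,1]-A[:,1]*B[:,0]).sum(),(A*B).sum())
    R=np.array([[np.cos(th),-np.sin(th)],[np.sin(th),np.cos(th)]])
    o=wc-R@lc; return o,th,(loc@R.T+o-w)
E
python3 - <<'E'
from h import *
np.set_printoptions(precision=4,suppress=True)
P={'cA out':(133,301,.04),'cA in':(170,300,.04),'cB in':(598,294,.04),'cB out':(633,292,.04),
'railA':(170,236,.04),'railB':(598,231,.04),'backA':(134,53,.04),'backB':(629,47,.04),
'pTLf':(48,452,.02),'pTRf':(441,430,.02),'pBL':(52,518,0),'pBR':(446,496,0),
'hole':(266,367,0),'posttop':(525,343,.07),'postcollar':(523,366,0),'red':(720,380,.07),'green':(547,547,.06),
'jartop':(746,195,.085),'candle':(35,265,0.005)}
W={}
for k,(u,v,z) in P.items():
    W[k]=ray("top",zt(u,v),z); print(k,W[k])
S={'cA out':(264,150,.04),'cB fr out':(449,398,.04),'pTL':(50,168,.02),'pTLf':(100,153,.02),'pTR':(193,367,.02),'pTRf':(250,347,.02),'posttop':(358,323,.07),'collar':(355,395,0),'hole':(254,254,0)}
print()
for k,(u,v,z) in S.items(): print(k,ray("side",zs(u,v),z))
o,th,r=fit([(-.052,.178),(-.052,.154),(-.052,-.154),(-.052,-.178),(0,.154),(0,-.154)],[W[k] for k in ['cA out','cA in','cB in','cB out','railA','railB']])
print(o,np.degrees(th),r)
o2,th2,r=fit([(.026,.14),(.026,-.14),(-.026,.14),(-.026,-.14)],[W[k] for k in ['pTLf','pTRf','pBL','pBR']])
print(o2,np.degrees(th2),r)
R=np.array([[np.cos(th),-np.sin(th)],[np.sin(th),np.cos(th)]])
for k in ['hole','posttop','postcollar','pTLf','pTRf','pBL','pBR']: print(k,'rack',R.T@(W[k][:2]-o))
print('panel rack',R.T@(o2-o))
E
```

```text
cA out [0.634  0.2173 0.04  ]
cA in [0.6341 0.1912 0.04  ]
cB in [ 0.6304 -0.1101  0.04  ]
cB out [ 0.6313 -0.1347  0.04  ]
railA [0.6851 0.1913 0.04  ]
railB [ 0.6805 -0.1119  0.04  ]
backA [0.8358 0.2177 0.04  ]
backB [ 0.83   -0.1398  0.04  ]
pTLf [0.5213 0.2806 0.02  ]
pTRf [0.5312 0.003  0.02  ]
pBL [0.4728 0.2818 0.    ]
pBR [0.4827 0.0009 0.    ]
hole [0.5887 0.1285 0.    ]
posttop [ 0.5861 -0.0567  0.07  ]
postcollar [ 0.5845 -0.0569  0.    ]
red [ 0.5544 -0.188   0.07  ]
green [ 0.4343 -0.0672  0.06  ]
jartop [ 0.6914 -0.2104  0.085 ]
candle [0.6751 0.2957 0.005 ]

cA out [0.6317 0.2024 0.04  ]
cB fr out [ 0.6264 -0.1287  0.04  ]
pTL [0.4734 0.2705 0.02  ]
pTLf [0.5184 0.2754 0.02  ]
pTR [ 0.4829 -0.0066  0.02  ]
pTRf [ 0.5304 -0.0012  0.02  ]
posttop [ 0.5862 -0.0617  0.07  ]
collar [ 0.5891 -0.0586  0.    ]
hole [0.5903 0.1264 0.    ]
[0.6839 0.0401] -0.6604811516382851 [[-0.      0.0014]
 [-0.0004  0.0035]
 [-0.0003 -0.0032]
 [-0.0015 -0.0026]
 [ 0.0006  0.0028]
 [ 0.0016 -0.002 ]]
[0.502  0.1416] 1.9798734061670393 [[ 0.0018  0.0018]
 [ 0.0017 -0.0004]
 [-0.0016 -0.0012]
 [-0.0019 -0.0002]]
hole rack [-0.0962  0.0873]
posttop rack [-0.0967 -0.098 ]
postcollar rack [-0.0983 -0.0982]
pTLf rack [-0.1653  0.2386]
pTRf rack [-0.1523 -0.0389]
pBL rack [-0.2139  0.2393]
pBR rack [-0.2007 -0.0415]
panel rack [-0.1831  0.0993]
```

```bash
cat >> h.py <<'E'
from scipy.spatial.transform import Rotation as Ro
RO=np.array([.684,.040]); RT=np.radians(-.66)
RR=np.array([[np.cos(RT),-np.sin(RT)],[np.sin(RT),np.cos(RT)]])
def r2w(p): return RR@np.asarray(p,float)+RO
def w2r(p): return RR.T@(np.asarray(p,float)[:2]-RO)
def go(xy,z,yaw_deg):
    """shift in tool mm & turn (deg) to bring TCP to world xy,z with tool-y axis at world yaw (mod 180)"""
    s=arm.observe(); R=Ro.from_quat(s["orientation"]).as_matrix(); p=s["ee_pos"]
    cy=np.degrees(np.arctan2(R[1,1],R[0,1]))
    d=(yaw_deg-cy+90)%180-90
    # tool x down => positive turn about tool x is negative world yaw
    print("shift mm",(R.T@(np.array([*xy,z])-p)*1000).round(1),"turn",round(-d,2),"alt",round(-d+180*np.sign(d),1))
def stat():
    s=arm.observe(); R=Ro.from_quat(s["orientation"]).as_matrix()
    print("t",round(s["time"],2),"p",s["ee_pos"].round(4),"x",R[:,0].round(3),"y",R[:,1].round(3),"z",R[:,2].round(3),"F",s["contact_force"].round(2),"g",round(s["grip_width"],3),"q",s["joint_pos"].round(2), "rack",w2r(s["ee_pos"]).round(4))
E
python3 - <<'E'
from h import *
stat()
c=np.array([.502,.1416]); yaw=np.radians(1.98)
e=np.array([np.sin(yaw),-np.cos(yaw)]); n=np.array([np.cos(yaw),np.sin(yaw)])
t=c+.022*e-.070*n
print(t); go(t,.12,90+1.98)
E
```

```text
t 0.1 p [0.2275 0.6082 0.2258] x [-0.001 -0.002 -1.   ] y [ 0.35   0.937 -0.002] z [ 0.937 -0.35  -0.   ] F [-0.31 -0.2  -0.44] g 1.002 q [-0.95  0.5  -0.43  1.55  0.22  1.14 -0.21] rack [-0.463   0.5629]
[0.43280191 0.11719459]
shift mm [ 106.4 -387.8  364.3] turn -22.48 alt 157.5
```

Call:
servo_tool([
  [0, -35, 33, -2, 91],
  [0, -70, 66, -5, 91],
  [0, -105, 99, -8, 91],
  [0, -140, 132, -11, 91],
  [0, -175, 164, -14, 91],
  [0, -210, 197, -17, 91],
  [0, -245, 230, -20, 91],
  [0, -280, 263, -22.5, 91],
  [0, -315, 296, -22.5, 91],
  [0, -350, 329, -22.5, 91],
])

```text
time: 1.1
ee_pos: [0.4134, 0.1638, 0.2267]
orientation: [-0.012, 0.707, 0.012, 0.707]
contact_force: [0.8, 0.2, -0.1]
grip_width: 0.997
```

```bash
python3 - <<'E'
from h import *
stat()
c=np.array([.502,.1416]); yaw=np.radians(1.98)
e=np.array([np.sin(yaw),-np.cos(yaw)]); n=np.array([np.cos(yaw),np.sin(yaw)])
t=c+.022*e-.065*n
go(t,.010,90+1.98)
E
```

```text
t 1.1 p [0.4134 0.1638 0.2267] x [ 0.  0. -1.] y [-0.035  0.999  0.   ] z [0.999 0.035 0.   ] F [ 0.81  0.18 -0.13] g 0.997 q [-0.17  0.11 -0.29  2.04  0.04  0.99  1.13] rack [-0.272   0.1206]
shift mm [216.7 -47.2  22.7] turn 0.02 alt -180.0
```

Call:
servo_tool([
  [0, -40, 20, 0, 91],
  [40, -47, 22, 0, 91],
  [85, -47, 22, 0, 91],
  [130, -47, 22, 0, 91],
  [170, -47, 22, 0, 91],
  [195, -47, 22, 0, 91],
  [207, -47, 22, 0, 91],
  [214, -47, 22, 0, 91],
  [216, -47, 22, 0, 91],
  [216, -47, 22, 0, 91],
])

```text
time: 2.1
ee_pos: [0.4376, 0.1199, 0.0115]
orientation: [-0.012, 0.706, 0.012, 0.708]
contact_force: [-0.0, -0.7, 1.3]
grip_width: 0.993
```

```bash
python3 - <<'E'
from h import *
stat()
cv2.imwrite("pics/top1.png",arm.capture("top")); 
cv2.imwrite("pics/w1.png",arm.capture("wrist")); 
E
```

```text
t 2.1 p [0.4376 0.1199 0.0115] x [ 0.001  0.    -1.   ] y [-0.035  0.999  0.   ] z [0.999 0.035 0.001] F [-0.   -0.73  1.34] g 0.993 q [-0.17  0.49 -0.18  2.17  0.18  0.49  1.11] rack [-0.2473  0.077 ]
```

View pics/w1.png

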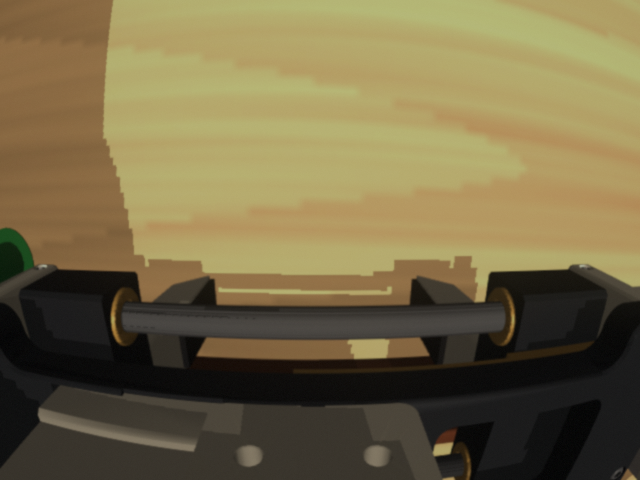

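View pics/top1.png

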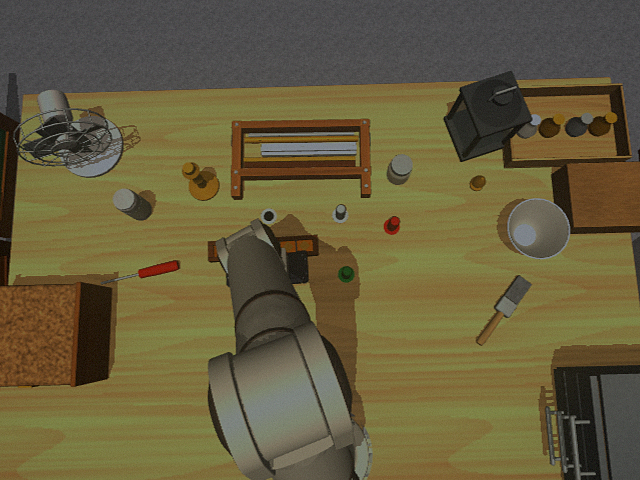

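```bash
cat >> h.py <<'E'
def pose(c,phi,a,b):
    """TCP world xy for panel at rack c(m), rack yaw phi deg, tool at a along e(toward B), b along n (toward rail)"""
    f=np.radians(phi); e=np.array([np.sin(f),-np.cos(f)]); n=np.array([np.cos(f),np.sin(f)])
    return r2w(np.asarray(c)+a*e+b*n)
def path(c0,p0,c1,p1,a,b,N,p=None,R=None,yoff=90,z=.0105):
    s=arm.observe(); 
    R=Ro.from_quat(s["orientation"]).as_matrix(); p=s["ee_pos"]; cy=np.degrees(np.arctan2(R[1,1],R[0,1]))
    for k in range(1,N+1):
        l=k/N; c=np.array(c0)*(1-l)+np.array(c1)*l; ph=p0*(1-l)+p1*l
        t=pose(c,ph,a,b); y=ph+np.degrees(RT)+yoff
        d=(y-cy+90)%180-90
        print(k,(R.T@(np.array([*t,z])-p)*1000).round(1),round(-d,2))
E
python3 - <<'E'
from h import *
path((-.183,.0993),2.64,(-.132,.106),22,.022,-.0355,16)
E
```

```text
1 [ 1.4 -3.2 33.2] -1.19
2 [ 1.4 -3.7 36.9] -2.4
3 [ 1.4 -4.1 40.6] -3.61
4 [ 1.4 -4.6 44.3] -4.82
5 [ 1.4 -5.  48. ] -6.03
6 [ 1.4 -5.4 51.8] -7.24
7 [ 1.4 -5.8 55.5] -8.45
8 [ 1.4 -6.2 59.3] -9.66
9 [ 1.4 -6.6 63.1] -10.87
10 [ 1.4 -7.  66.9] -12.08
11 [ 1.5 -7.3 70.7] -13.29
12 [ 1.5 -7.7 74.6] -14.5
13 [ 1.5 -8.  78.4] -15.71
14 [ 1.5 -8.3 82.3] -16.92
15 [ 1.5 -8.6 86.2] -18.13
16 [ 1.5 -8.9 90. ] -19.34
```

Approach first, stopping once contact shows in the force.

Call:
servo_tool([
  [0, -3, 8, 0, 91],
  [0, -3, 15, 0, 91],
  [0, -3, 20, 0, 91],
  [0, -3, 23, 0, 91],
  [0, -3, 25, 0, 91],
  [0, -3, 27, 0, 91],
  [0, -3, 29, 0, 91],
  [0, -3, 31, 0, 91],
  [0, -3, 33, 0, 91],
])

```text
time: 3.1
ee_pos: [0.4685, 0.1176, 0.0104]
orientation: [-0.013, 0.708, 0.012, 0.706]
contact_force: [-2.2, -0.5, 1.9]
grip_width: 0.989
```

```bash
python3 - <<'E'
from h import *
stat()
path((-.183,.0993),2.64,(-.132,.106),22,.022,-.0355,16)
E
```

```text
t 3.1 p [0.4685 0.1176 0.0104] x [-0.003 -0.001 -1.   ] y [-0.035  0.999 -0.001] z [ 0.999  0.035 -0.003] F [-2.23 -0.53  1.9 ] g 0.989 q [-0.15  0.53 -0.18  2.1   0.18  0.53  1.14] rack [-0.2163  0.0752]
1 [-0.1  0.1  2.6] -1.16
2 [-0.1 -0.4  6.3] -2.37
3 [-0.1 -0.8 10. ] -3.58
4 [-0.1 -1.3 13.7] -4.79
5 [-0.2 -1.7 17.4] -6.0
6 [-0.2 -2.1 21.2] -7.21
7 [-0.2 -2.5 25. ] -8.42
8 [-0.2 -2.9 28.7] -9.63
9 [-0.2 -3.3 32.5] -10.84
10 [-0.2 -3.7 36.3] -12.05
11 [-0.2 -4.  40.2] -13.26
12 [-0.2 -4.4 44. ] -14.47
13 [-0.2 -4.7 47.8] -15.68
14 [-0.2 -5.  51.7] -16.89
15 [-0.2 -5.4 55.6] -18.1
16 [-0.3 -5.6 59.5] -19.31
```

Call:
servo_tool([
  [0, 0, 3, -1, 91],
  [0, 0, 7, -2.4, 91],
  [0, -1, 11, -3.6, 91],
  [0, -1, 15, -4.8, 91],
  [0, -2, 18, -6, 91],
  [0, -2, 22, -7.2, 91],
  [0, -2.5, 26, -8.4, 91],
  [0, -3, 29.5, -9.6, 91],
  [0, -3, 33, -10.8, 91],
  [0, -3.5, 37, -12, 91],
])

```text
time: 4.1
ee_pos: [0.5072, 0.1156, 0.0107]
orientation: [-0.087, 0.702, 0.087, 0.702]
contact_force: [-2.8, -0.4, 1.2]
grip_width: 0.99
```

```bash
python3 - <<'E'
from h import *
stat()
path((-.183,.0993),2.64,(-.132,.106),22,.022,-.0355,16)
cv2.imwrite("pics/s2.png",arm.capture("side")); 
E
```

```text
t 4.1 p [0.5072 0.1156 0.0107] x [-0. -0. -1.] y [-0.244  0.97   0.   ] z [ 0.97   0.244 -0.   ] F [-2.81 -0.36  1.23] g 0.99 q [-0.08  0.58 -0.23  2.01  0.23  0.58  1.34] rack [-0.1777  0.0735]
1 [  0.2  11.  -34.4] 10.91
2 [  0.2   9.8 -30.9] 9.7
3 [  0.2   8.5 -27.4] 8.49
4 [  0.2   7.3 -23.8] 7.28
5 [  0.2   6.1 -20.2] 6.07
6 [  0.2   4.9 -16.7] 4.86
7 [  0.2   3.7 -13.1] 3.65
8 [ 0.2  2.5 -9.5] 2.44
9 [ 0.2  1.4 -5.8] 1.23
10 [ 0.2  0.2 -2.2] 0.02
11 [ 0.2 -0.9  1.5] -1.19
12 [ 0.2 -2.1  5.2] -2.4
13 [ 0.2 -3.2  8.9] -3.61
14 [ 0.2 -4.3 12.6] -4.82
15 [ 0.2 -5.4 16.3] -6.03
16 [ 0.2 -6.5 20. ] -7.24
```

View pics/s2.png

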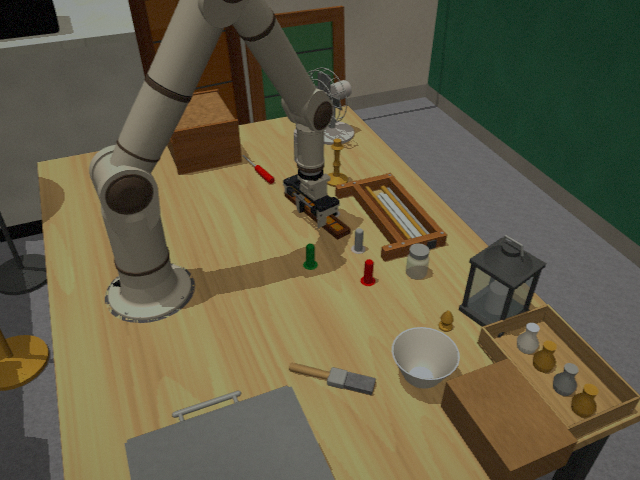

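The panel is turning with the fingers: end B is at (342,232), clear of the post at (359,238). I'll finish the arc and back off.

Call:
servo_tool([
  [0, -1, 2, -1.2, 91],
  [0, -2, 6, -2.4, 91],
  [0, -3, 10, -3.6, 91],
  [0, -4, 13, -4.8, 91],
  [0, -5, 17, -6, 91],
  [0, -6, 20, -7.2, 91],
  [0, -6, 20, -7.2, 91],
  [0, -6, 10, -7.2, 91],
  [0, -6, -10, -7.2, 91],
])

```text
time: 5.05
ee_pos: [0.5001, 0.1078, 0.0111]
orientation: [-0.13, 0.694, 0.13, 0.696]
contact_force: [-1.0, 0.2, 0.6]
grip_width: 0.993
```

Call:
servo_tool([
  [-45, 0, -10, 0, 91],
  [-90, 10, -20, 10, 91],
  [-100, 45, -20, 20, 60],
  [-100, 90, -20, 20, 30],
  [-100, 135, -20, 20, 20],
  [-100, 170, -20, 20, 20],
])

```text
time: 5.65
ee_pos: [0.4173, 0.2611, 0.1114]
orientation: [-0.007, 0.706, 0.008, 0.708]
contact_force: [-0.2, 0.6, 0.7]
grip_width: 0.69
```

```bash
python3 - <<'E'
from h import *
stat()
im=arm.capture("top"); cv2.imwrite("pics/top2.png",im)
im=cv2.convertScaleAbs(im[105:285,195:415],alpha=1.6,beta=10)
cv2.imwrite("pics/top2z.png",cv2.resize(im,None,fx=3.6,fy=3.3,interpolation=cv2.INTER_CUBIC))
E
```

```text
t 5.65 p [0.4173 0.2611 0.1114] x [ 0.002  0.002 -1.   ] y [-0.022  1.     0.001] z [1.    0.022 0.002] F [-0.22  0.58  0.65] g 0.69 q [-0.35  0.37 -0.31  2.04  0.16  0.75  0.83] rack [-0.2692  0.218 ]
```

View pics/top2z.png

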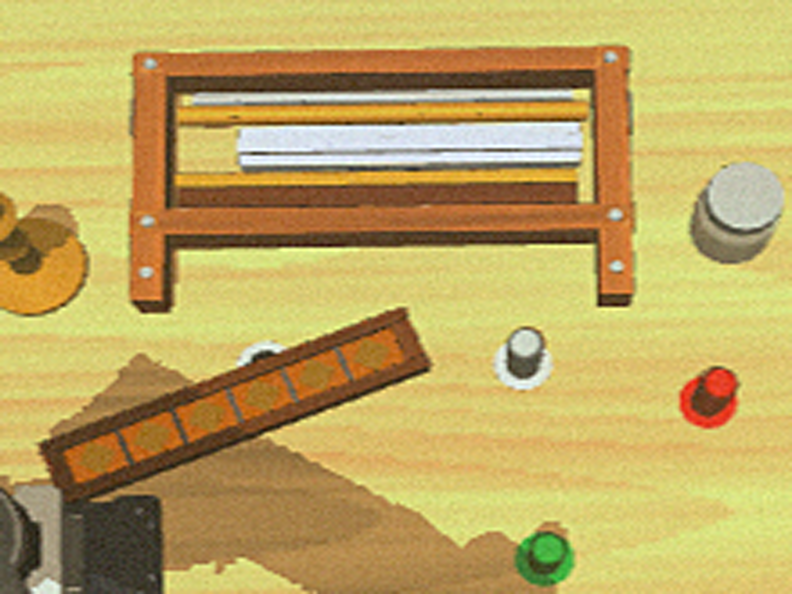

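```bash
python3 - <<'E'
from h import *
np.set_printoptions(precision=4,suppress=True)
pts=[(42,444),(404,308),(70,496),(428,362)]
W=[ray("top",zt(*p),.02) for p in pts]
L=[(.026,.14),(.026,-.14),(-.026,.14),(-.026,-.14)]
o,th,r=fit(L,W); print(o,np.degrees(th),r); c=w2r(o);phi=np.degrees(th-RT); print(c,phi)
f=np.radians(phi);e=np.array([np.sin(f),-np.cos(f)]);n=np.array([np.cos(f),np.sin(f)])
d=c-np.array([-.0965,-.098]); print('n off',d@n,'along',d@e)
for s in (.02,.118):
  t=pose(c,phi,-.140-.0095-s,0); print(s,t); 
t=pose(c,phi,-.140-.05,0); go(t,.11,phi+np.degrees(RT))
E
```

```text
[0.557  0.1469] 21.33432702812107 [[ 0.0025  0.0019]
 [ 0.0036 -0.0012]
 [-0.0049  0.0033]
 [-0.0013 -0.0039]]
[-0.1283  0.1054] 21.994327028121074
n off 0.04674185116531972 along -0.20052899829978835
0.02 [0.4953 0.3048]
0.118 [0.4596 0.3961]
shift mm [ 2.1 54.4 74.8] turn 70.32 alt -109.7
```

Call:
servo_tool([
  [0, 10, 8, 8, 20],
  [0, 20, 16, 16, 20],
  [0, 30, 25, 24, 20],
  [0, 40, 35, 32, 20],
  [0, 48, 45, 40, 20],
  [0, 54, 55, 48, 20],
  [0, 54, 65, 56, 20],
  [0, 54, 75, 64, 20],
  [0, 54, 75, 70.3, 20],
  [0, 54, 75, 70.3, 20],
])

```text
time: 6.7
ee_pos: [0.4925, 0.3137, 0.1107]
orientation: [0.401, 0.582, -0.401, 0.582]
contact_force: [0.8, 0.2, 1.0]
grip_width: 0.22
```

```bash
python3 - <<'E'
from h import *
stat()
c=(-.1283,.1054);phi=22
for a in (.19,.1495,.04): 
  t=pose(c,phi,-a,0); go(t,.0105,phi+np.degrees(RT))
E
```

```text
t 6.7 p [0.4925 0.3137 0.1107] x [ 0. -0. -1.] y [0.935 0.356 0.   ] z [ 0.356 -0.935  0.   ] F [0.83 0.25 0.96] g 0.22 q [-0.6   0.49 -0.02  1.83  0.01  0.83 -0.26] rack [-0.1947  0.2715]
shift mm [100.2  -0.8 -11.1] turn -0.51 alt 179.5
shift mm [100.2  -0.5  29.4] turn -0.51 alt 179.5
shift mm [100.2   0.5 138.8] turn -0.51 alt 179.5
```

Call:
servo_tool([
  [0, 0, -11, -0.5, 20],
  [40, 0, -11, -0.5, 20],
  [80, 0, -11, -0.5, 20],
  [95, 0, -8, -0.5, 20],
  [100, 0, 5, -0.5, 20],
  [100, 0, 14, -0.5, 20],
  [100, 0, 20, -0.5, 20],
  [100, 0, 24, -0.5, 20],
  [100, 0, 28, -0.5, 20],
  [100, 0, 32, -0.5, 20],
])

```text
time: 7.7
ee_pos: [0.5045, 0.2861, 0.0121]
orientation: [0.399, 0.584, -0.397, 0.584]
contact_force: [-1.2, 3.2, 2.0]
grip_width: 0.218
```

Call:
servo_tool([
  [0, 0, 4, 0, 20],
  [0, 0, 9, 0, 20],
  [0, 0, 14, 0, 20],
  [0, 0, 19, 0, 20],
  [0, 0, 24, 0, 20],
  [0, 0, 29, 0, 20],
  [0, 0, 34, 0, 20],
  [0, 0, 39, 0, 20],
  [0, 0, 44, 0, 20],
  [0, 0, 48, 0, 20],
])

```text
time: 8.7
ee_pos: [0.5215, 0.2388, 0.0106]
orientation: [0.398, 0.584, -0.399, 0.584]
contact_force: [-0.6, 2.1, 1.2]
grip_width: 0.216
```

```bash
python3 - <<'E'
from h import *
stat()
im=arm.capture("top"); cv2.imwrite("pics/top3.png",im)
im=cv2.convertScaleAbs(im[105:285,195:415],alpha=1.6,beta=10)
cv2.imwrite("pics/top3z.png",cv2.resize(im,None,fx=3.6,fy=3.3,interpolation=cv2.INTER_CUBIC))
E
```

```text
t 8.7 p [0.5215 0.2388 0.0106] x [-0. -0. -1.] y [ 0.931  0.364 -0.   ] z [ 0.364 -0.931  0.   ] F [-0.64  2.08  1.18] g 0.216 q [-0.46  0.63 -0.03  1.89  0.03  0.63 -0.13] rack [-0.1648  0.1969]
```

View pics/top3z.png

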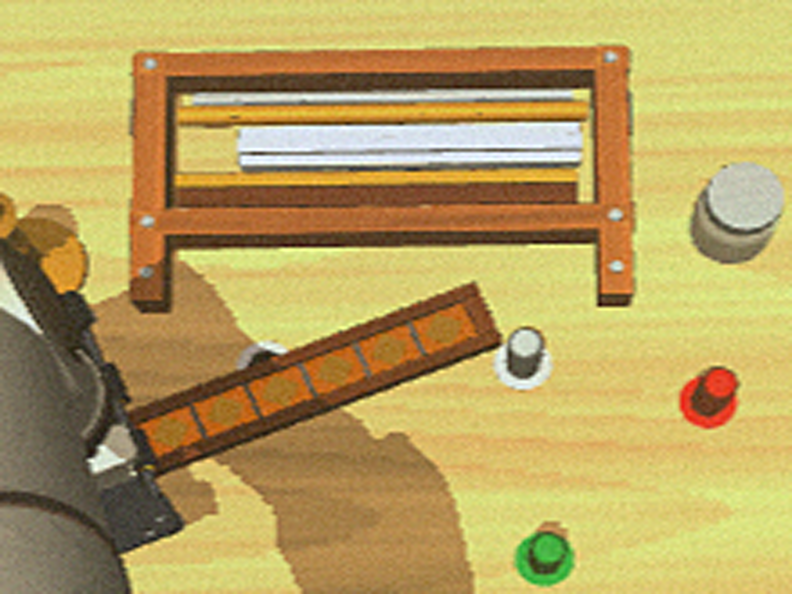

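```bash
python3 - <<'E'
from h import *
np.set_printoptions(precision=4,suppress=True)
pts=[(130,411),(474,283),(501,337),(155,470)]
W=[ray("top",zt(*p),.02) for p in pts]
L=[(.026,.14),(.026,-.14),(-.026,-.14),(-.026,.14)]
o,th,r=fit(L,W); c=w2r(o);phi=np.degrees(th-RT); print(c,phi,r)
f=np.radians(phi);e=np.array([np.sin(f),-np.cos(f)]);n=np.array([np.cos(f),np.sin(f)])
d=c-np.array([-.0965,-.098]); print('n off',d@n,'along',d@e)
# tool in panel frame
tp=w2r(arm.observe()["ee_pos"])-c; print('tool along',tp@e,'n',tp@n)
E
```

```text
[-0.1076  0.0495] 22.112231356978654 [[-0.002   0.0078]
 [ 0.0052 -0.0068]
 [ 0.0006 -0.0077]
 [-0.0037  0.0067]]
n off 0.04523046161811482 along -0.14083788652946286
tool along -0.15708743767867847 n 0.00251124793493696
```

Call:
servo_tool([
  [0, 0, 4, 0, 20],
  [0, 0, 8, 0, 20],
  [0, 1, 12, 0, 20],
  [0, 1, 16, 0, 20],
  [0, 1, 20, 0, 20],
  [0, 2, 24, 0, 20],
  [0, 2, 28, 0, 20],
  [0, 2, 32, 0, 20],
  [0, 2, 36, 0, 20],
  [0, 2, 40, 0, 20],
])

```text
time: 9.75
ee_pos: [0.5379, 0.2025, 0.0106]
orientation: [0.398, 0.584, -0.399, 0.584]
contact_force: [-0.7, 1.0, -0.2]
grip_width: 0.217
```

```bash
python3 - <<'E'
from h import *
stat()
im=arm.capture("top"); cv2.imwrite("pics/top4.png",im)
im=cv2.convertScaleAbs(im[105:285,195:415],alpha=1.6,beta=10)
cv2.imwrite("pics/top4z.png",cv2.resize(im,None,fx=3.6,fy=3.3,interpolation=cv2.INTER_CUBIC))
E
```

```text
t 9.75 p [0.5379 0.2025 0.0106] x [-0. -0. -1.] y [ 0.931  0.365 -0.   ] z [ 0.365 -0.931  0.   ] F [-0.74  0.98 -0.17] g 0.217 q [-0.39  0.63 -0.03  1.88  0.03  0.63 -0.06] rack [-0.1479  0.1608]
```

View pics/top4z.png

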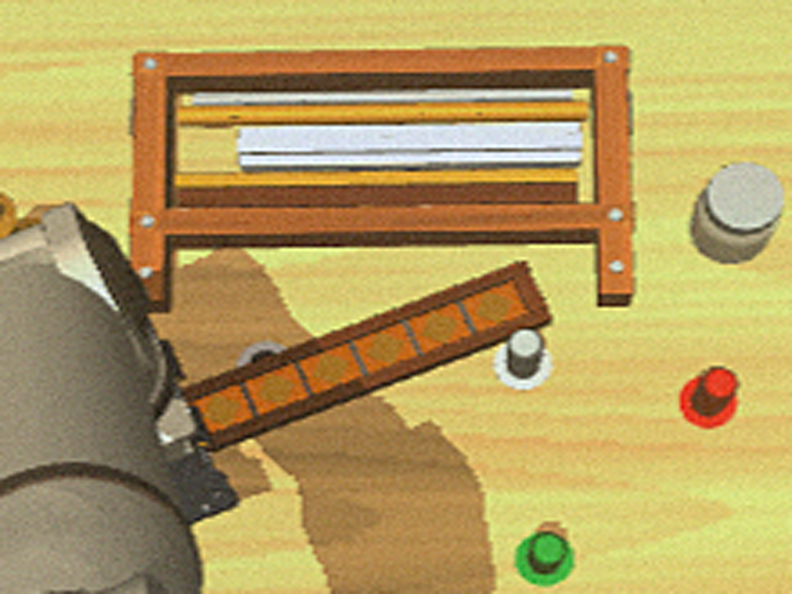

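```bash
python3 - <<'E'
from h import *
np.set_printoptions(precision=4,suppress=True)
for p in [(524,262),(551,317)]: print(w2r(ray("top",zt(*p),.02)))
L=[(.026,-.14),(-.026,-.14)]
pts=[(524,262),(551,317),(185,391)]
W=[w2r(ray("top",zt(*p),.02)) for p in pts]; d=W[2]-W[0]; print(d,np.degrees(np.arctan2(-d[0],d[1])),np.hypot(*d))
E
```

```text
[-0.0197 -0.0998]
[-0.0643 -0.1182]
[-0.0993  0.2422] 22.287488926109578 0.26173592919442357
```

Call:
servo_tool([
  [0, 0, 4, 0, 20],
  [0, 0, 8, 0, 20],
  [0, 0, 12, 0, 20],
  [0, 0, 16, 0, 20],
  [0, 0, 20, 0, 20],
  [0, 0, 24, 0, 20],
  [0, 0, 27, 0, 20],
  [0, 0, 27, 0, 20],
  [0, 0, 10, 0, 20],
  [0, 0, -20, 0, 20],
])

```text
time: 10.8
ee_pos: [0.5316, 0.2199, 0.0109]
orientation: [0.4, 0.583, -0.4, 0.584]
contact_force: [-0.4, 0.4, -0.3]
grip_width: 0.218
```

Call:
servo_tool([
  [-45, 0, -5, 0, 20],
  [-90, -15, -10, -8, 30],
  [-100, -40, -10, -16, 60],
  [-100, -70, -10, -24, 91],
  [-100, -100, -10, -32, 91],
  [-100, -130, -10, -40, 91],
  [-100, -130, -10, -48, 91],
  [-100, -130, -10, -56, 91],
  [-100, -130, -10, -64, 91],
  [-100, -130, -10, -70, 91],
])

```text
time: 11.8
ee_pos: [0.4056, 0.1847, 0.1111]
orientation: [-0.011, 0.707, 0.011, 0.707]
contact_force: [-0.0, 0.0, 0.0]
grip_width: 0.947
```

```bash
python3 - <<'E'
from h import *
stat()
im=arm.capture("top"); cv2.imwrite("pics/top5.png",im)
im=cv2.convertScaleAbs(im[105:285,195:415],alpha=1.6,beta=10)
cv2.imwrite("pics/top5z.png",cv2.resize(im,None,fx=3.6,fy=3.3,interpolation=cv2.INTER_CUBIC))
E
```

```text
t 11.8 p [0.4056 0.1847 0.1111] x [ 0.001  0.    -1.   ] y [-0.031  1.     0.   ] z [1.    0.031 0.001] F [-0.04  0.03  0.  ] g 0.947 q [-0.21  0.29 -0.31  2.15  0.14  0.72  0.99] rack [-0.2801  0.1415]
```

View pics/top5z.png

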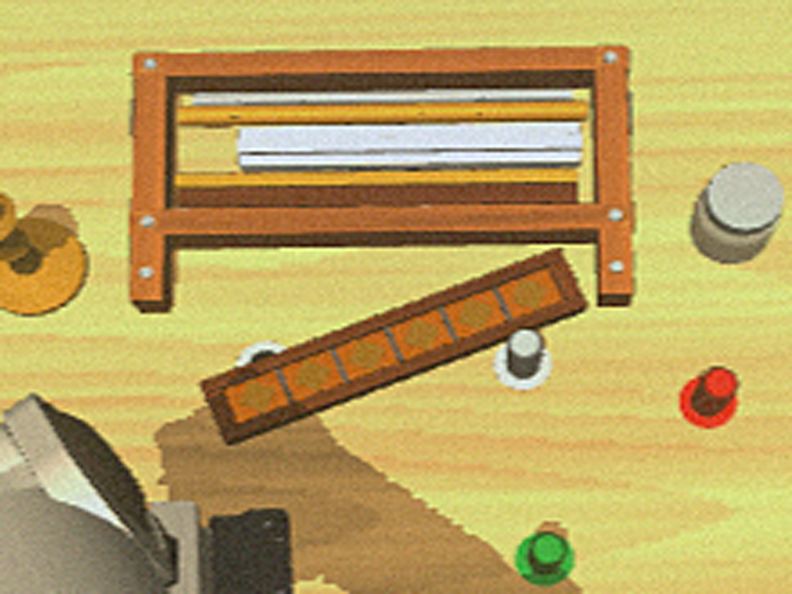

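```bash
python3 - <<'E'
from h import *
np.set_printoptions(precision=4,suppress=True)
pts=[(202,382),(561,249),(587,305),(229,436)]
W=[ray("top",zt(*p),.02) for p in pts]
L=[(.026,.14),(.026,-.14),(-.026,-.14),(-.026,.14)]
o,th,r=fit(L,W); c=w2r(o);phi=np.degrees(th-RT); print(c,phi,r)
for w in W: print(w2r(w))
f=np.radians(phi);e=np.array([np.sin(f),-np.cos(f)]);n=np.array([np.cos(f),np.sin(f)])
d=c-np.array([-.0965,-.098]); print('n off',d@n,'along',d@e)
go(pose(c,phi,-.045,-.07),.111,phi+90+np.degrees(RT))
go(pose(c,phi,-.045,-.0355),.111,phi+90+np.degrees(RT))
E
```

```text
[-0.0829 -0.0073] 21.596175045468264 [[ 0.0018  0.002 ]
 [ 0.0024 -0.0014]
 [-0.0005 -0.003 ]
 [-0.0037  0.0025]]
[-0.112   0.1304]
[-0.0096 -0.1265]
[-0.0551 -0.144 ]
[-0.1548  0.1109]
n off 0.046034135585523245 along -0.07930920371311845
shift mm [   0.1 -137.9  109.2] turn -18.91 alt 161.1
shift mm [   0.1 -126.7  141.8] turn -18.91 alt 161.1
```

Call:
servo_tool([
  [0, -30, 20, -4, 91],
  [0, -70, 40, -9, 91],
  [0, -110, 65, -14, 91],
  [0, -138, 90, -19, 91],
  [0, -138, 109, -19, 91],
  [40, -138, 109, -19, 91],
  [75, -138, 109, -19, 91],
  [92, -138, 109, -19, 91],
  [100, -138, 109, -19, 91],
  [100, -138, 109, -19, 91],
])

```text
time: 12.85
ee_pos: [0.5175, 0.049, 0.01]
orientation: [-0.125, 0.697, 0.125, 0.695]
contact_force: [0.1, -0.4, 0.7]
grip_width: 0.993
```

```bash
cat >> h.py <<'E'
def swing(B,p0,p1,a,b,N,dB=(0,0)):
    s=arm.observe(); R=Ro.from_quat(s["orientation"]).as_matrix(); p=s["ee_pos"]; cy=np.degrees(np.arctan2(R[1,1],R[0,1]))
    for k in range(N+1):
        l=k/N; ph=p0+(p1-p0)*l; f=np.radians(ph); c=np.array(B)+l*np.array(dB)-.14*np.array([np.sin(f),-np.cos(f)])
        t=pose(c,ph,a,b); d=(ph+np.degrees(RT)+90-cy+90)%180-90
        print(k,round(ph,1),(R.T@(np.array([*t,.0105])-p)*1000).round(1),round(-d,2))
E
python3 - <<'E'
from h import *
stat()
swing((-.0314,-.1375),21.6,0,-.045,-.0355,18)
E
```

```text
t 12.85 p [0.5175 0.049  0.01  ] x [-0.002  0.    -1.   ] y [-0.348  0.937  0.001] z [ 0.937  0.348 -0.002] F [ 0.11 -0.35  0.7 ] g 0.993 q [ 0.05  0.58 -0.24  2.01  0.24  0.58  1.57] rack [-0.1666  0.007 ]
0 21.6 [-0.6  1.2 37. ] -0.55
1 20.4 [-0.6  1.9 40.8] 0.65
2 19.2 [-0.6  2.6 44.7] 1.85
3 18.0 [-0.6  3.2 48.6] 3.05
4 16.8 [-0.6  3.7 52.5] 4.25
5 15.6 [-0.6  4.1 56.5] 5.45
6 14.4 [-0.6  4.4 60.4] 6.65
7 13.2 [-0.6  4.7 64.3] 7.85
8 12.0 [-0.6  4.8 68.3] 9.05
9 10.8 [-0.7  4.9 72.2] 10.25
10 9.6 [-0.7  4.9 76.2] 11.45
11 8.4 [-0.7  4.8 80.1] 12.65
12 7.2 [-0.7  4.7 84.1] 13.85
13 6.0 [-0.7  4.4 88. ] 15.05
14 4.8 [-0.7  4.1 91.9] 16.25
15 3.6 [-0.7  3.7 95.8] 17.45
16 2.4 [-0.7  3.2 99.8] 18.65
17 1.2 [ -0.7   2.6 103.7] 19.85
18 0.0 [ -0.7   2.  107.6] 21.05
```

Call:
servo_tool([
  [0, 0, 10, -0.5, 91],
  [0, 1, 18, -0.5, 91],
  [0, 1, 24, -0.5, 91],
  [0, 1, 28, -0.5, 91],
  [0, 1, 31, -0.5, 91],
  [0, 1, 34, -0.5, 91],
  [0, 1, 37, -0.5, 91],
])

```text
time: 13.55
ee_pos: [0.5518, 0.0618, 0.0105]
orientation: [-0.128, 0.696, 0.128, 0.695]
contact_force: [-3.2, -1.0, 2.8]
grip_width: 0.989
```

```bash
python3 - <<'E'
from h import *
stat()
swing((-.0314,-.1375),21.6,0,-.045,-.0355,18)
E
```

```text
t 13.55 p [0.5518 0.0618 0.0105] x [-0.002 -0.001 -1.   ] y [-0.357  0.934  0.   ] z [ 0.934  0.357 -0.002] F [-3.18 -1.05  2.78] g 0.989 q [ 0.03  0.62 -0.24  1.92  0.24  0.63  1.57] rack [-0.1325  0.0203]
0 21.6 [0.  1.1 0.4] -0.04
1 20.4 [0.  1.8 4.3] 1.16
2 19.2 [0.  2.4 8.2] 2.36
3 18.0 [-0.   3.  12.1] 3.56
4 16.8 [-0.   3.4 16. ] 4.76
5 15.6 [-0.   3.8 19.9] 5.96
6 14.4 [-0.   4.1 23.9] 7.16
7 13.2 [-0.   4.3 27.8] 8.36
8 12.0 [-0.   4.5 31.8] 9.56
9 10.8 [-0.1  4.5 35.7] 10.76
10 9.6 [-0.1  4.5 39.7] 11.96
11 8.4 [-0.1  4.4 43.6] 13.16
12 7.2 [-0.1  4.2 47.5] 14.36
13 6.0 [-0.1  3.9 51.5] 15.56
14 4.8 [-0.1  3.5 55.4] 16.76
15 3.6 [-0.1  3.1 59.3] 17.96
16 2.4 [-0.1  2.5 63.2] 19.16
17 1.2 [-0.1  1.9 67.1] 20.36
18 0.0 [-0.1  1.2 71. ] 21.56
```

Call:
servo_tool([
  [0, 1, 4, 1.2, 91],
  [0, 1.5, 8, 2.4, 91],
  [0, 2, 12, 3.6, 91],
  [0, 2.5, 16, 4.8, 91],
  [0, 3, 20, 6, 91],
  [0, 3, 24, 7.2, 91],
  [0, 3.5, 28, 8.4, 91],
  [0, 3.5, 32, 9.6, 91],
  [0, 3.5, 36, 10.8, 91],
  [0, 3.5, 39.5, 12, 91],
])

```text
time: 14.55
ee_pos: [0.5886, 0.0796, 0.0107]
orientation: [-0.054, 0.705, 0.054, 0.705]
contact_force: [-2.2, -0.2, -0.9]
grip_width: 0.991
```

```bash
python3 - <<'E'
from h import *
stat()
swing((-.0314,-.1375),21.6,0,-.045,-.0355,18)
im=arm.capture("top"); cv2.imwrite("pics/top6.png",im)
im=cv2.convertScaleAbs(im[105:285,195:415],alpha=1.6,beta=10)
cv2.imwrite("pics/top6z.png",cv2.resize(im,None,fx=3.6,fy=3.3,interpolation=cv2.INTER_CUBIC))
E
```

```text
t 14.55 p [0.5886 0.0796 0.0107] x [ 0.  0. -1.] y [-0.153  0.988  0.   ] z [0.988 0.153 0.   ] F [-2.19 -0.2  -0.88] g 0.991 q [-0.03  0.66 -0.19  1.83  0.19  0.67  1.39] rack [-0.0958  0.0385]
0 21.6 [  0.2 -10.8 -39. ] -12.13
1 20.4 [  0.2  -9.3 -35.3] -10.93
2 19.2 [  0.2  -7.9 -31.7] -9.73
3 18.0 [  0.2  -6.5 -28. ] -8.53
4 16.8 [  0.2  -5.3 -24.2] -7.33
5 15.6 [  0.2  -4.1 -20.5] -6.13
6 14.4 [  0.2  -3.  -16.7] -4.93
7 13.2 [  0.2  -1.9 -12.9] -3.73
8 12.0 [ 0.2 -1.  -9. ] -2.53
9 10.8 [ 0.2 -0.1 -5.2] -1.33
10 9.6 [ 0.2  0.7 -1.3] -0.13
11 8.4 [0.2 1.4 2.6] 1.07
12 7.2 [0.2 2.  6.5] 2.27
13 6.0 [ 0.2  2.6 10.4] 3.47
14 4.8 [ 0.2  3.  14.3] 4.67
15 3.6 [ 0.2  3.4 18.2] 5.87
16 2.4 [ 0.2  3.7 22.1] 7.07
17 1.2 [ 0.2  4.  26.1] 8.27
18 0.0 [ 0.2  4.1 30. ] 9.47
```

View pics/top6z.png

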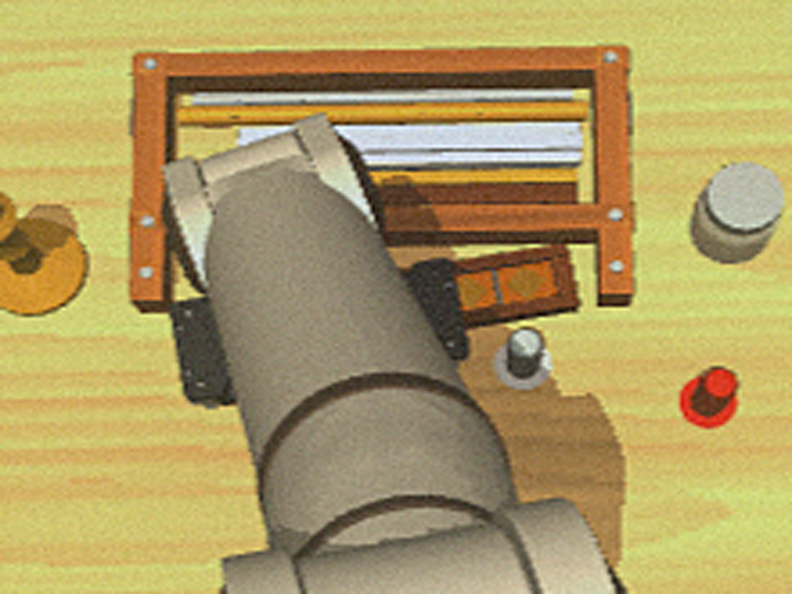

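End B at (568–580, 245–305) stays behind the post. Next I'll continue the swing almost to parallel.

Call:
servo_tool([
  [0, 0.5, 3, 1.2, 91],
  [0, 1, 7, 2.4, 91],
  [0, 1.5, 11, 3.6, 91],
  [0, 2, 15, 4.8, 91],
  [0, 2.5, 19, 6, 91],
  [0, 3, 22, 7.2, 91],
  [0, 3, 25, 8.2, 91],
  [0, 3, 28, 9.2, 91],
])

```text
time: 15.4
ee_pos: [0.6156, 0.087, 0.0108]
orientation: [0.002, 0.707, -0.002, 0.707]
contact_force: [-1.9, 0.2, 1.9]
grip_width: 0.988
```

```bash
python3 - <<'E'
from h import *
stat()
im=arm.capture("top"); cv2.imwrite("pics/top7.png",im)
im=cv2.convertScaleAbs(im[105:285,195:415],alpha=1.6,beta=10)
cv2.imwrite("pics/top7z.png",cv2.resize(im,None,fx=3.6,fy=3.3,interpolation=cv2.INTER_CUBIC))
E
```

```text
t 15.4 p [0.6156 0.087  0.0108] x [-0.  0. -1.] y [0.006 1.    0.   ] z [ 1.    -0.006 -0.   ] F [-1.94  0.17  1.92] g 0.988 q [-0.07  0.69 -0.15  1.76  0.15  0.7   1.26] rack [-0.0689  0.0462]
```

View pics/top7z.png

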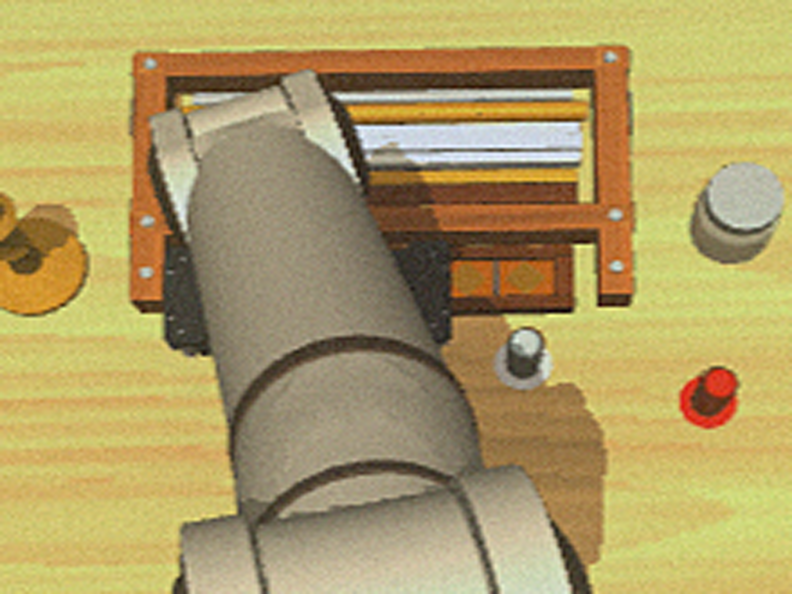

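Call:
servo_tool([
  [0, 0, 1.5, 0.3, 91],
  [0, 0, 3, 0.3, 91],
  [0, 0, 4, 0.3, 91],
  [0, 0, 5, 0.3, 91],
  [0, 0, 6, 0.3, 91],
])

```text
time: 15.95
ee_pos: [0.6213, 0.0865, 0.0106]
orientation: [0.004, 0.707, -0.004, 0.707]
contact_force: [-4.8, 0.5, 1.1]
grip_width: 0.992
```

Call:
servo_tool([
  [0, 0, 0.7, 0, 91],
  [0, 0, 1.4, 0, 91],
])

```text
time: 16.15
ee_pos: [0.6216, 0.0866, 0.0105]
orientation: [0.004, 0.708, -0.004, 0.706]
contact_force: [-5.9, 0.4, 5.5]
grip_width: 0.994
```

The force is rising and motion has stopped, so the panel is probably at the rail. I'll back off and look.

Call:
servo_tool([
  [0, 0, 1, 0, 91],
  [0, 0, -8, 0, 91],
  [0, 0, -25, 0, 91],
  [-30, 0, -45, 0, 91],
  [-60, 0, -80, 0, 91],
  [-80, 0, -130, 0, 91],
  [-100, 0, -170, 0, 91],
  [-100, 0, -170, 0, 91],
])

```text
time: 16.95
ee_pos: [0.4489, 0.0884, 0.1126]
orientation: [0.003, 0.707, -0.003, 0.708]
contact_force: [1.1, -0.1, 0.6]
grip_width: 0.996
```

```bash
python3 - <<'E'
from h import *
stat()
im=arm.capture("top"); cv2.imwrite("pics/top8.png",im)
im=cv2.convertScaleAbs(im[140:240,215:385],alpha=1.7,beta=15)
cv2.imwrite("pics/top8z.png",cv2.resize(im,None,fx=4.6,fy=4.6,interpolation=cv2.INTER_CUBIC))
im=arm.capture("side"); 
im=cv2.convertScaleAbs(im[150:280,270:460],alpha=1.4,beta=10)
cv2.imwrite("pics/s8z.png",cv2.resize(im,None,fx=4,fy=4,interpolation=cv2.INTER_CUBIC))
E
```

```text
t 16.95 p [0.4489 0.0884 0.1126] x [ 0.001 -0.001 -1.   ] y [ 0.008  1.    -0.001] z [ 1.    -0.008  0.001] F [ 1.09 -0.07  0.55] g 0.996 q [-0.07  0.3  -0.2   2.12  0.09  0.72  1.22] rack [-0.2356  0.0457]
```

View pics/top8z.png

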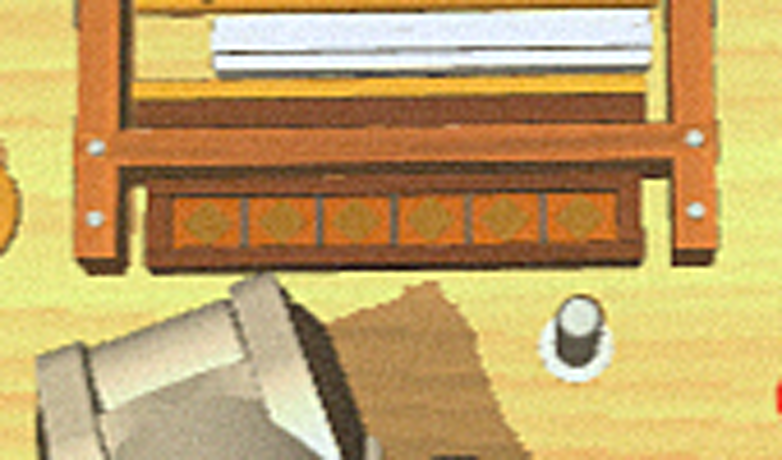

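View pics/s8z.png

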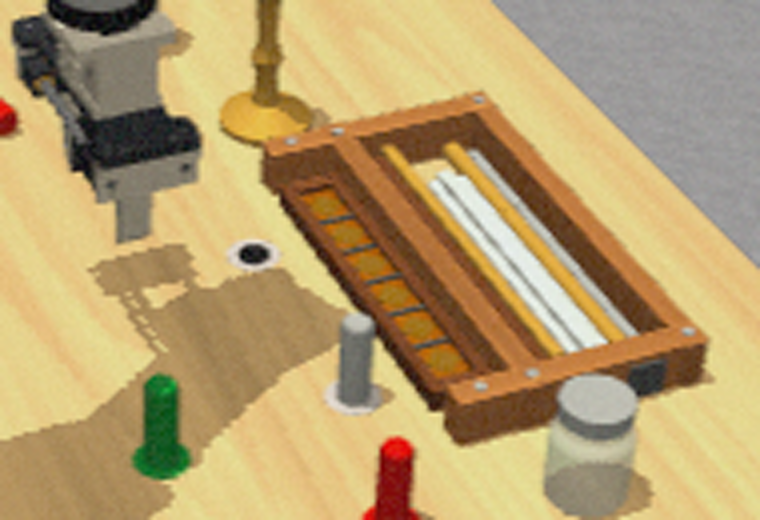

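```bash
python3 - <<'E'
from h import *
np.set_printoptions(precision=4,suppress=True)
im=cv2.imread("pics/top8.png")
def z8(u,v): return ((u+.5)/4.6-.5+215,(v+.5)/4.6-.5+140)
for nm,p,z in [('rail A',(135,167),.04),('rail mid',(400,160),.04),('rail B',(660,155),.04),('pfarA',(150,181),.02),('pfarB',(636,176),.02),('pnearA top',(148,262),.02),('pnearB top',(641,255),.02),('pnearA bot',(150,272),0),('pnearB bot',(640,265),0),('cA foot',(100,272),0),('cB foot',(695,264),0)]:
    print(nm,w2r(ray("top",z8(*p),z)))
# gradient profile columns: raw rows for columns near A and B
for c in (255,270,285,300,315,330,345):
    col=cv2.cvtColor(im,cv2.COLOR_BGR2GRAY)[165:205,c-3:c+4].mean(1).astype(int); print(c,col)
E
```

```text
rail A [-0.      0.1459]
rail mid [ 0.0015 -0.0012]
rail B [ 0.0019 -0.1453]
pfarA [-0.002   0.1408]
pfarB [-0.0037 -0.1328]
pnearA top [-0.0491  0.1413]
pnearB top [-0.0495 -0.1346]
pnearA bot [-0.0495  0.1434]
pnearB bot [-0.05  -0.135]
cA foot [-0.0491  0.1719]
cB foot [-0.0499 -0.1662]
255 [ 45  44  37  72  71  68  71  65  65  69  77  31  34  29  45  46  51  27
  57  63  64  63  63  64  63  63  63  67  54  44  44  48  44  20  55 129
 123 120 122 123]
270 [45 45 35 74 70 66 69 68 67 69 67 31 32 38 46 48 49 25 60 64 64 64 62 65
 60 64 62 65 47 46 43 51 34 20 59 86 80 88 94 98]
285 [ 46  46  38  70  69  66  65  67  64  69  48  30  31  51  46  45  49  28
  61  64  63  62  62  61  62  64  62  64  45  44  46  51  28  15  91 124
 118 121 121 123]
300 [ 46  43  54  71  68  64  63  66  62  72  32  32  32  49  46  44  40  38
  60  63  63  61  62  62  63  63  62  64  45  44  43  49  21   8 129 121
 120 113 116 111]
315 [ 46  39  74  73  71  64  62  61  67  72  29  31  32  50  42  45  30  52
  64  65  64  63  65  64  64  65  64  67  42  40  44  47  22  30 128 122
 121 123 122 120]
330 [ 49  33  74  74  71  60  60  63  71  76  30  34  32  46  42  46  23  60
  64  65  64  66  65  64  67  64  69  52  44  41  43  41  18  58 125 123
 121 122 120 115]
345 [ 50  32  78  74  64  61  64  69  77  65  31  34  39  45  46  47  25  62
  70  67  67  67  67  67  68  68  73  44  48  45  49  30  15  93 123 119
 124 120 120 102]
```

Panel near edges read rack x = -49.1 to -50.0 mm at both ends, and the cheek front feet read the same, so it is home and parallel within about 1 mm. One gentle centred press will confirm both ends are seated. It stays clear of the post.

Call:
servo_tool([
  [0, -20, 40, 0.5, 91],
  [20, -34, 80, 0.5, 91],
  [50, -34, 120, 0.5, 91],
  [85, -34, 138, 0.5, 91],
  [98, -34, 146, 0.5, 91],
  [101, -34, 156, 0.5, 91],
  [101, -34, 164, 0.5, 91],
  [101, -34, 168, 0.5, 91],
  [101, -34, 170, 0.5, 91],
  [101, -34, 171, 0.5, 91],
])

```text
time: 18.05
ee_pos: [0.6211, 0.0526, 0.0099]
orientation: [0.006, 0.709, -0.007, 0.706]
contact_force: [-8.1, -1.0, 1.7]
grip_width: 0.99
```

Call:
servo_tool([
  [0, 0, 1, 0, 91],
  [0, 0, 2, 0, 91],
  [0, 0, 2.5, 0, 91],
])

```text
time: 18.35
ee_pos: [0.6212, 0.0526, 0.0099]
orientation: [0.006, 0.71, -0.007, 0.704]
contact_force: [-12.7, -0.7, 6.9]
grip_width: 0.994
```

```bash
python3 - <<'E'
from h import *
stat()
E
```

```text
t 18.35 p [0.6212 0.0526 0.0099] x [-0.008 -0.001 -1.   ] y [ 0.017  1.    -0.001] z [ 1.    -0.017 -0.008] F [-12.72  -0.7    6.88] g 0.994 q [-0.02  0.7  -0.14  1.75  0.14  0.71  1.32] rack [-0.0629  0.0119]
```

Firm stop with no movement, so the panel is seated. Now I'll retract fully.

Call:
servo_tool([
  [0, 0, -4, 0, 91],
  [0, 0, -15, 0, 91],
  [0, 0, -35, 0, 91],
  [-30, 0, -60, 0, 91],
  [-70, 0, -100, 0, 91],
  [-110, 0, -145, 0, 91],
  [-150, 20, -180, 0, 91],
  [-180, 60, -190, 0, 91],
  [-190, 100, -190, 0, 91],
  [-190, 140, -190, 0, 91],
])

```text
time: 19.35
ee_pos: [0.4402, 0.1978, 0.2042]
orientation: [0.008, 0.704, -0.007, 0.71]
contact_force: [1.1, 0.3, -0.5]
grip_width: 0.994
```

```bash
python3 - <<'E'
from h import *
stat()
im=arm.capture("top"); cv2.imwrite("pics/top9.png",im)
i0=cv2.imread("pics/top0.png"); 
im=cv2.convertScaleAbs(im[80:290,100:450],alpha=1.6,beta=15)
cv2.imwrite("pics/top9z.png",cv2.resize(im,None,fx=2.2,fy=2.2,interpolation=cv2.INTER_CUBIC))
E
```

```text
t 19.35 p [0.4402 0.1978 0.2042] x [ 0.009  0.002 -1.   ] y [0.021 1.    0.003] z [ 1.    -0.021  0.009] F [ 1.11  0.32 -0.49] g 0.994 q [-0.22  0.2  -0.29  1.99  0.08  0.94  1.  ] rack [-0.2456  0.155 ]
```

View pics/top9z.png

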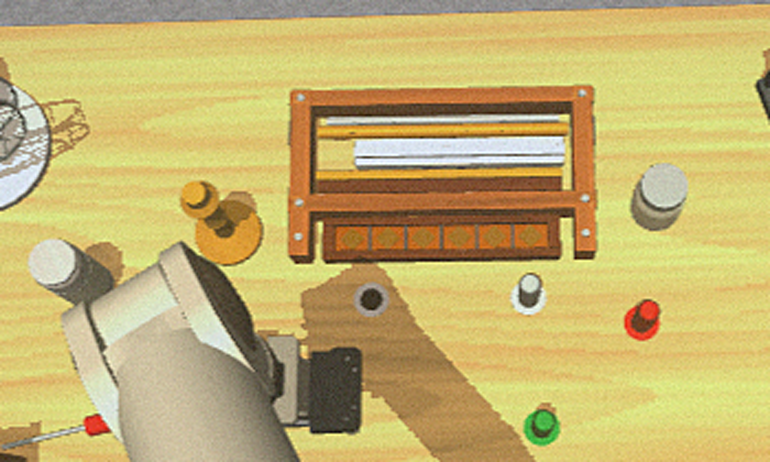

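The panel lies home at (323–560, 212–260), between both cheeks and parallel to the rail. The candlestick, jar, post and decoys look unmoved. I'm handing in.

```bash
python3 - <<'E'
from cell import arm
print(arm.sign_off())
E
```

```text
the job is handed in; nothing more can be done
None
```

The panel is home in the front bay, and I handed the job in at about 19.4 s of the 72 s allowed.

**What I did:** I turned the panel about 20° by pushing on its near side with the two open fingers. I then pushed its +y end so the -y end slid in behind the steel post. Last, I swung the +y end round until the panel lay against the back rail. I only pushed it; it was never gripped or lifted.

**Last checks:**
- **Position:** Measured before the final press, the panel's near edge lines up with the fronts of both cheeks to about 1 mm at each end. It lies between the cheeks, roughly 10 mm clear at the +y end and 20 mm at the -y end.
- **Seating:** A last centred press met a firm stop with no movement.
- **Forces:** The force at the wrist stayed under about 6 N while the panel was moving. It peaked at about 13 N along the push (14.5 N in all) during that last press against the rail, in the readings taken at the end of each move.
- **Everything else:** The candlestick, jar, post and decoys look unmoved in the last top view. That cropped view showed only part of the screwdriver and left out the shade, brush and finial, so I did not re-check those. The arm worked well away from them.

No check failed. One reading of the panel's pose partway through the slide disagreed with the arm's own position by about 8 mm. The gripper was hiding the panel's corners then, and clear views afterwards agreed.

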